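# Send a plaster stamp into the drying hood

## Task

Stand the white plaster stamp upright in the shallow tray of the carrier, then move the carrier by its orange handle along the rail, in under the drying hood, until you feel its spring catch drop into the hidden notch and hold it, and stop there (pushed much harder, it jumps out on the far side). Leave the stamp standing in the tray with the carrier caught, and do not disturb the wooden cone or the red-lidded jar.

Things in the scene. Friction and masses are not known exactly. Their poses are not given: they have to be found in the camera images.
- stamp: white plaster stamp with a waist, loose, stands upright; 31 mm diameter, 53 mm tall, 30 g; origin at the centre of its underside, z up along it. Pinch it about 30 mm above its underside. It, the cone and the jar may stand in any order along the front of the table.
- cone_plug: small walnut cone standing on its broad end, 23 mm diameter, 28 mm tall; a bystander, origin at the centre of its underside
- jar_red: white glaze jar with a red lid, 56 mm diameter, 70 mm tall; a bystander, origin at the centre of its underside
- dryer: drying hood fixed to the table: a rail, a grey casing over its far part. Origin on the table under the rail's centre line; carrier travels along +y, x to the back, z up. Rail 76 mm wide, 18 mm high, y = -70 to 340 mm. Casing x = -47 to 75, y = 110 to 340, z = 153 to 269 mm, on posts at its back (x over 42 mm): a tool that holds the handle beside it must lean back, away from it.
- tray (a point): centre of the tray's floor, on the sliding carrier (plate 90 x 84 mm), 31 mm above the table; axes as the dryer's. The tray is 58 x 58 mm inside, its rim 7 mm above its floor.
- handle_grip (a point): centre of the orange grip of the carrier's handle, 75 mm above the table, 67 mm in front (-x) of the tray's centre; axes as the dryer's. The grip is a bar 16 mm wide along y, 20 mm deep, 50 mm long, leaning 25 degrees from vertical towards -x: its long axis is (-0.42, 0, 0.91), this point at mid-length.
- catch_pin (a joint): spring catch under the carrier: 0 while it rides on the rail, 0.004 m when it has dropped fully into the notch
- carrier (a joint): the carrier's place along the rail: y (m) of the tray's centre in the dryer's frame. Starts at 0 to 0.025, clear of the casing. The notch is adjusted afresh each time and cannot be seen: it catches the carrier somewhere from 0.145 to 0.205. The carrier slides with 2 to 5 N; in the notch it is held both ways, and only about 40 N forces it out (it may then be drawn back in).
Mind the look-alikes: they are no part of the job. What is shaped like the stamp but purple is not meant.

How it is judged:
By the outcome, as a careful person would: the job done as asked, in the order asked, and still so for the second after the job is handed in, with the robot touching nothing.
It also fails if it takes over 58 s, if anything falls off the work surface, if the arm or the gripper's body presses on something with over 40 N, if the wrist force passes 120 N, or if a joint passes its speed limit or range.

## Robot

A 7-joint arm with a two-finger parallel gripper is mounted at the origin on a cart in front of the work surface, level with it; the furniture and walls round the work are solid. World frame = base frame: x ahead of the robot, y to its left, z up, the work surface at z = 0. Lengths are in m, angles in rad, forces in N, time in s.
With the tool pointing down it reaches from about 0.425 to 0.925 m from the base axis. Payload 6.8 kg.
Tool frame: the origin (TCP) lies between the finger pads; the fingertips stand r.tcp_to_tips ahead of it and the grasp point (between the pads) is the TCP (r.tcp_to_tips is the distance from the TCP to the fingertips, in m); z points along the fingers, y is the line along which they close (so a half turn about z gives the same grasp; the last joint's range is limited). The gripper opens to 85 mm and grips with 20 to 120 N. Pads are 22 mm wide; open, the fingers measure 114 mm over their backs; the gripper's body (76 mm by 85 mm) begins 54 mm behind the grasp point. The pads swing forward as they close: fully open they stand 13 mm farther back than shut.
Start: joints at [1.149, 0.477, 0.022, 1.555, -0.011, 1.109, -0.083], TCP at [0.208, -0.642, 0.25] pointing down, gripper open.
Joint ranges: [-2.96, 2.96], [-0.34, 2.1], [-1.41, 1.46], [0.24, 2.44], [-1.37, 4.51], [0.17, 1.92], [-2.96, 2.96]. Speed limits (rad/s): [2.39, 2.39, 3.14, 3.14, 3.14, 3.14, 3.14].

## Interface

Orientations are given as a rotation vector (axis times angle).
In Python, from bench import r gives the robot as it stands.
- The arm moves only by the tool servo_tool, never from a script. Its argument "commands" is a list of rows, each a list of 2 entries, a list of its own where there are three numbers: the shift along the tool's x, y, z normalised to -1 to 1, where 1 is 250 mm, then the turn, a rotation vector about the tool's x, y, z normalised to -1 to 1, where 1 is 90 degrees. In form: [[[dx, dy, dz], [ax, ay, az]], ...]. A call has 1 to 20 rows; each row is the pose to reach, as a shift and turn from the pose commanded when the call began, along the tool's axes at that moment; what a row does not reach only later rows make up. A row lasts 1/10 s, in which the tool goes at most 50 mm and 8.59 degrees, less where a joint would pass 70% of its speed; a pose out of reach is approached as far as the arm can. A call with a number of a shift or a turn outside -1 to 1 is refused whole. A call with a gripper value outside its range is refused whole. "claw" is the closure, from 0 (fully open) to 1 (shut), set as the call begins (left out, the last holds). The fingers move at their own pace and stop on an object; "squeeze" is the grip in N (left out, the last holds). Time passes only in rows, so rows that repeat a pose let the fingers close. It gives the time, the measured TCP pose, the force, the opening and the grip force at its end, in the units of the state.
- r.get_obs(): the state, without advancing time (a new reading comes with each control period).
- r.grab_frame(name): name is "side" or "top"; returns (picture, depth): 420x560x3 uint8, red, green, blue; 420x560 float32, m along the optical axis (not along the pixel's ray), 0 where there is no reading.
- r.camera_model(name): a dict with "fx", "fy", "cx", "cy" (pixels), "extrinsics" (4x4, takes a point from camera to world coordinates). Camera axes: x right, y down, z forward; pixel columns grow to the right and rows downward; lengths in m; the calibration is good to about 2 mm. A picture is of the moment at which its call begins. camera_model takes no time and is no camera call.
- r.hand_in(): hands the job in; it is judged then, once.
Trained networks look in the newest picture that a camera, given by its name, has taken for a name from the list of things; names that differ only in an ending like _2 or _b are one class to them, and where a whole thing is asked for, a point or a joint stands for the part that bears it (a point fixed in the world has none). Each returns a list of dicts, best first, with "confidence" (0 to 1); they miss things now and then, are a little off and sometimes report something else, mostly with a low value. They report only what shows in the picture. A call takes as long as a camera call. They do not tell look-alikes from the thing itself.
- r.boxes_of(camera, target): "uv" ([column, row] in pixels, amid what is visible of it).
- r.mark_of(camera, target): "uv" ([column, row] in pixels: a listed point, or the origin of a listed thing).
The state is a dict: "clock": time; "joints": joint angles; "qvel": joint speeds; "tau": joint torques, N m; "tcp_pos": TCP position; "orientation": TCP orientation; "contact_force": force on the tool from outside, world axes, zero at the start; "moment": the same for the moment, N m; "grip_width": finger opening in m; "gripper_force": force on a finger pad.
Only numpy, scipy, OpenCV 4.12 (cv2) and the standard library are available. Lean on these libraries where they do the work, as an engineer would, in place of code of your own. Each camera call takes 0.05 s, during which the arm holds its last target. There are 200 camera calls.

## Working session

There is one attempt and no reset: what is moved stays moved. The work goes in short steps, Python scripts to look and compute and a tool call to move; the robot and the scene stay as the last step left them, time stands still between calls to the robot, and variables do not carry over. Pictures are saved under pics/ and viewed, at most 11 in all, crops included, and the job is handed in when it is done.

Besides the shell and the picture viewer there is one more tool, called after "Call:" in YAML: its name, and indented under it one key for each argument. servo_tool: Moves the arm, as the interface text tells. Scaled input: -1 to 1 covers 250 mm each way for a shift and 90 degrees each way for a turn. Its arguments: {"type":"object","properties":{"commands":{"type":"array"},"claw":{"type":"number"},"squeeze":{"type":"number"}},"required":["commands"]}

```bash
mkdir -p pics; ls
python3 - <<'E'
from bench import r
import cv2,numpy as np
print(r.tcp_to_tips, r.get_obs())
ims=[]
for c in("side","top"):
    p,d=r.grab_frame(c); np.savez(f'pics/{c}0.npz',p=p,d=d); cv2.imwrite(f'pics/{c}0.png',p[:,:,::-1])
    m=r.camera_model(c); print(c,m)
    for t in("stamp","cone_plug","jar_red","tray","handle_grip","dryer"):
        print(t,[(np.round(x['uv']).tolist(),round(x['confidence'],2)) for x in r.mark_of(c,t)][:4],[(np.round(x['uv']).tolist(),round(x['confidence'],2)) for x in r.boxes_of(c,t)][:4])
E
```

```text
pics
0.019 {'clock': 0.0, 'joints': array([ 1.14886942,  0.47778019,  0.0223586 ,  1.55646634, -0.01152028,
        1.10924968, -0.08310576]), 'qvel': array([ 0.00060961,  0.00068475, -0.0021769 , -0.00067161,  0.000376  ,
       -0.00128765,  0.00111973]), 'tau': array([ 6.48267292e-05, -5.96452403e+01,  1.60780896e+00, -2.81194693e+01,
        1.23879997e-02,  9.43841762e-03,  1.43794864e-05]), 'tcp_pos': array([ 0.20818647, -0.6415151 ,  0.24933308]), 'orientation': array([-3.10128943e+00, -4.90651604e-01,  6.23313704e-04]), 'contact_force': array([-0.31614885,  0.09786325, -0.2859747 ]), 'moment': array([ 0.02536436, -0.00728533,  0.01693329]), 'gripper_force': 0.0, 'grip_width': 0.08527780333498484}
side {'fx': 485.07022874994755, 'fy': 485.07022874994755, 'cx': 274.5632063508937, 'cy': 210.85264625906993, 'extrinsics': array([[-9.24544823e-01, -2.54137907e-01,  2.83955619e-01,
         2.16842351e-01],
       [-3.81073310e-01,  6.16670529e-01, -6.88840033e-01,
         6.59066272e-01],
       [-4.66970919e-05, -7.45071395e-01, -6.66984719e-01,
         7.71382896e-01],
       [
[... 682 characters left out ...]
0318909, -0.99659744,  0.08236122,  0.44643684],
       [-0.99989055,  0.00436783,  0.01413563, -0.08404876],
       [-0.01444727, -0.08230712, -0.99650229,  0.99598117],
       [ 0.        ,  0.        ,  0.        ,  1.        ]])}
stamp [([233.0, 246.0], 0.65), ([327.0, 234.0], 0.54), ([265.0, 222.0], 0.54), ([176.0, 245.0], 0.49)] [([175.0, 247.0], 0.65), ([328.0, 236.0], 0.55)]
cone_plug [([288.0, 240.0], 0.47)] [([286.0, 244.0], 0.47)]
jar_red [([393.0, 249.0], 0.85)] [([395.0, 249.0], 0.86)]
tray [([220.0, 170.0], 0.63), ([390.0, 249.0], 0.53)] [([219.0, 174.0], 0.77)]
handle_grip [([218.0, 196.0], 0.82)] [([221.0, 172.0], 0.86)]
dryer [([230.0, 172.0], 0.66)] [([127.0, 153.0], 0.82)]
```

View pics/side0.png

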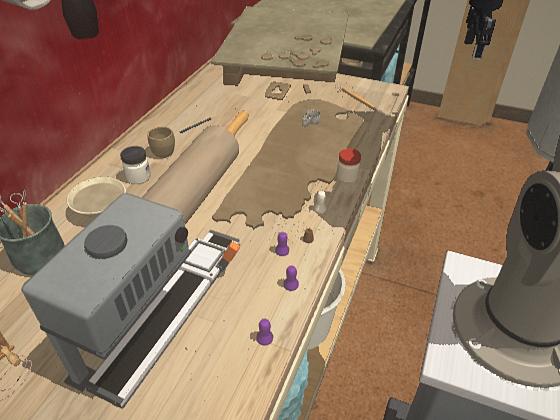

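View pics/top0.png

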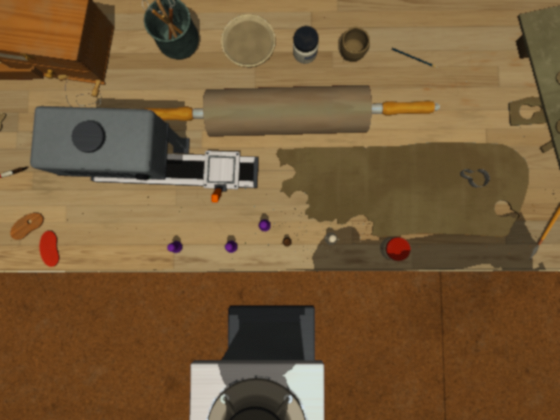

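The side view shows the white stamp at about (321,201), the cone at (308,236), the jar at (348,165), the tray at (205,258) and the orange handle at (232,251). In the top view the stamp is at (332,239), the cone at (287,241), the jar at (397,248), the handle at (215,197) and the tray at (221,168). The purple ones are look-alikes.

```bash
cat > h.py <<'E'
import numpy as np,cv2
from bench import r
def cloud(c,d):
    m=r.camera_model(c); E=m['extrinsics']; v,u=np.mgrid[:d.shape[0],:d.shape[1]]
    P=np.stack([(u-m['cx'])/m['fx']*d,(v-m['cy'])/m['fy']*d,d],-1)
    W=P@E[:3,:3].T+E[:3,3]; W[d==0]=np.nan; return W
def ray(c,uv):
    m=r.camera_model(c);E=m['extrinsics'];k=np.array([(uv[0]-m['cx'])/m['fx'],(uv[1]-m['cy'])/m['fy'],1.])
    k=E[:3,:3]@k; return E[:3,3],k/np.linalg.norm(k)
def tri(a,b):
    (o1,k1),(o2,k2)=ray('side',a),ray('top',b)
    s=np.linalg.lstsq(np.stack([k1,-k2],1),o2-o1,rcond=None)[0]
    p,q=o1+s[0]*k1,o2+s[1]*k2; return (p+q)/2,np.linalg.norm(p-q)
E
python3 - <<'E'
from h import *
np.set_printoptions(precision=4,suppress=True)
for c,boxes in (("side",{'stamp':(308,182,334,216),'cone':(298,224,318,246),'handle':(220,236,245,266),'jar':(330,140,366,188)}),("top",{'stamp':(320,226,345,252),'cone':(278,230,298,252),'handle':(205,186,228,206),'jar':(378,230,416,268)})):
    z=np.load(f'pics/{c}0.npz');p,d=z['p'],z['d'];W=cloud(c,d);hsv=cv2.cvtColor(p,cv2.COLOR_RGB2HSV)
    for n,(a,b,e,f) in boxes.items():
        w=W[b:f,a:e];h=hsv[b:f,a:e].astype(int);v,u=np.mgrid[b:f,a:e]
        m=w[...,2]>.006
        if n=='handle': m&=(h[...,0]<14)&(h[...,1]>170)&(h[...,2]>110)
        if n=='stamp': m&=(w[...,2]<.08)
        q=w[m]; print(c,n,len(q),'uv',u[m].mean(),v[m].mean(),'ctr',q.mean(0),'lo',np.percentile(q,3,0),'hi',np.percentile(q,97,0))
    # carrier/rail
    if c=='top':
        R=W[145:192,90:262];hh=hsv[145:192,90:262]
        for lo,hi in((.010,.024),(.024,.034),(.034,.045)):
            m=(R[...,2]>lo)&(R[...,2]<hi); q=R[m]
            rect=cv2.minAreaRect((q[:,:2]*1000).astype(np.float32)); print(lo,len(q),rect,q[:,2].mean())
        z0=W[200:265,240:300,2];print('table z',np.nanmedian(z0))
for c in("side","top"):
    r.grab_frame(c)
E
python3 - <<'E'
from h import *
import cv2
p=np.load('pics/top0.npz')['p'];q=np.load('pics/side0.npz')['p']
a=cv2.resize(p[140:210,150:270],(600,350),interpolation=cv2.INTER_CUBIC)
b=cv2.resize(q[215:290,160:260],(333,250),interpolation=cv2.INTER_CUBIC)
b2=cv2.resize(q[175:250,290:370],(267,250),interpolation=cv2.INTER_CUBIC)
cv2.imwrite('pics/c1.png',np.vstack([a,np.hstack([b,b2])])[:,:,::-1])
E
```

```text
side stamp 271 uv 319.5350553505535 199.71586715867159 ctr [ 0.4514 -0.1891  0.0251] lo [ 0.4331 -0.268   0.0061] hi [ 0.4937 -0.1671  0.0564]
side cone 132 uv 308.02272727272725 234.99242424242425 ctr [ 0.4386 -0.0721  0.0192] lo [ 0.427  -0.0966  0.0062] hi [ 0.4597 -0.0639  0.0325]
side handle 38 uv 234.10526315789474 247.0 ctr [0.5364 0.0882 0.0964] lo [0.5288 0.082  0.0663] hi [0.5457 0.0939 0.1041]
side jar 1169 uv 344.46535500427717 161.1240376390077 ctr [ 0.4381 -0.3487  0.0347] lo [ 0.3954 -0.4684  0.0065] hi [ 0.4955 -0.2995  0.0755]
top stamp 123 uv 330.520325203252 238.03252032520325 ctr [ 0.4485 -0.1769  0.0325] lo [ 0.4365 -0.1887  0.0072] hi [ 0.4607 -0.1659  0.0533]
top cone 67 uv 286.7164179104478 241.38805970149255 ctr [ 0.4408 -0.0731  0.0219] lo [ 0.432  -0.0833  0.007 ] hi [ 0.4514 -0.0641  0.0295]
top handle 61 uv 214.34426229508196 197.7704918032787 ctr [0.5389 0.0876 0.0975] lo [0.53   0.0798 0.0915] hi [0.5474 0.0955 0.1021]
top jar 758 uv 394.91292875989444 244.96437994722956 ctr [ 0.4324 -0.3238  0.0506] lo [ 0.4007 -0.3658  0.0066] hi [ 0.4673 -0.2993  0.0726]
0.01 2002 ((627.44677734375, 201.19163513183594), (409.511474609375, 106.89004516601562), 84.86019134521484) 0.017779357377469246
0.024 1033 ((618.7645263671875, 126.3388671875), (174.05538940429688, 98.33622741699219), 82.34534454345703) 0.03073528976683693
0.034 281 ((616.4977416992188, 123.45572662353516), (165.7607879638672, 97.76422882080078), 82.49268341064453) 0.03705488596937622
table z 7.711660164266831e-05
```

View pics/c1.png

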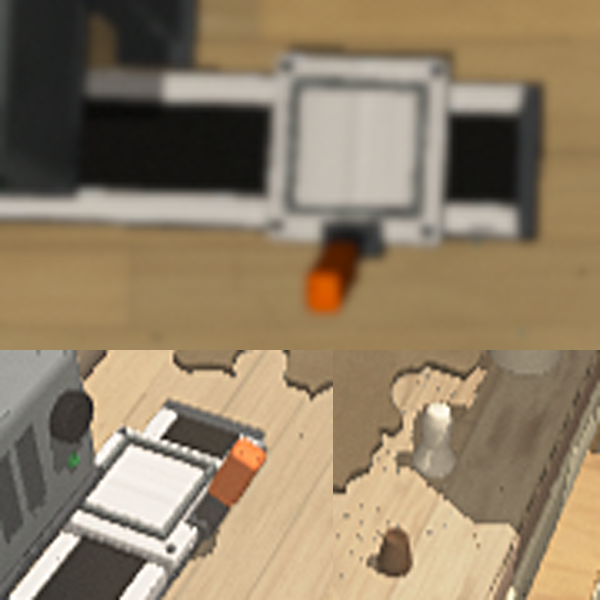

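The crop shows the empty white tray with the orange handle leaning towards the robot. It also shows the stamp upright and clear of the cone. Next I fit the rail yaw and the tray centre.

Run:
```python
from h import *
np.set_printoptions(precision=4,suppress=True)
z=np.load('pics/top0.npz');W=cloud('top',z['d']);R=W[145:200,90:262]
m=(R[...,2]>.034)&(R[...,2]<.045)&(R[...,0]>.565)&(R[...,1]<.15); q=R[m]
print('rim',len(q),cv2.minAreaRect((q[:,:2]*1000).astype(np.float32)),q.min(0),q.max(0))
m=(R[...,2]>.024)&(R[...,2]<.045)&(R[...,0]>.555)&(R[...,1]<.15); q=R[m]
print('plate',len(q),cv2.minAreaRect((q[:,:2]*1000).astype(np.float32)),q.min(0),q.max(0))
# rail front edge: per column lowest x with z in rail range
# rail edges per column
for nm in('front','back'):
    pts=[]
    for j in range(R.shape[1]):
        c=R[:,j];k=(c[:,2]>.012)&(c[:,2]<.024)&(c[:,0]>.55)&(c[:,0]<.68)
        if k.sum()>3:
            i=np.argmin(np.where(k,c[:,0],9)) if nm=='front' else np.argmax(np.where(k,c[:,0],-9)); pts.append(c[i,:2])
    pts=np.array(pts)
    for _ in range(4):
        f=np.polyfit(pts[:,1],pts[:,0],1);e=pts[:,0]-np.polyval(f,pts[:,1]);pts=pts[abs(e)<max(.0025,1.5*e.std())]
    print(nm,len(pts),f,np.degrees(np.arctan(f[0])),np.polyval(f,.087),pts[:,1].min(),pts[:,1].max())
S=np.load('pics/side0.npz');W2=cloud('side',S['d'])
for n,w in(('side',W2[180:218,306:336]),('top',W[226:252,320:345])):
    for lo,hi in((.008,.018),(.035,.048),(.048,.06)):
        k=(w[...,2]>lo)&(w[...,2]<hi)&(abs(w[...,0]-.449)<.025)&(abs(w[...,1]+.177)<.025);q=w[k];print(n,lo,len(q),q.mean(0),q.min(0),q.max(0))
for a,b in(((324,211),(327,234)),((200,256),(220,170)),((230,249),(218,196))):print(tri(a,b))
m=(W2[...,2]>.035)&(W2[...,2]<.045)&(W2[...,0]>.57)&(W2[...,0]<.67)&(W2[...,1]>.03)&(W2[...,1]<.15);q=W2[m];print('siderim',len(q),cv2.minAreaRect((q[:,:2]*1000).astype(np.float32)))
o=r.get_obs();from scipy.spatial.transform import Rotation as Ro
print(Ro.from_rotvec(o['orientation']).as_matrix())
```

```text
rim 271 ((611.6533813476562, 84.2150650024414), (80.07274627685547, 90.48131561279297), 88.85662078857422) [0.5663 0.0436 0.034 ] [0.6562 0.125  0.0432]
plate 1294 ((611.08935546875, 84.91258239746094), (84.51105499267578, 98.4566650390625), 87.43305969238281) [0.5617 0.0415 0.0248] [0.6605 0.1286 0.0432]
front 104 [0.0431 0.5748] 2.4691013219551925 0.5785636027907601 0.001420311934494739 0.4063423677969173
back 55 [-0.1564  0.6552] -8.889116985276253 0.6415561898856766 -0.0009001453896480133 0.40533795568714137
side 0.008 58 [ 0.4442 -0.1733  0.0132] [ 0.4316 -0.1886  0.0083] [ 0.4606 -0.1656  0.0178]
side 0.035 36 [ 0.4438 -0.1742  0.0419] [ 0.4358 -0.1824  0.0358] [ 0.4542 -0.1696  0.048 ]
side 0.048 49 [ 0.4461 -0.1774  0.0533] [ 0.4372 -0.1857  0.0481] [ 0.4565 -0.1703  0.0582]
top 0.008 42 [ 0.4479 -0.1736  0.0119] [ 0.4341 -0.19    0.008 ] [ 0.4631 -0.1658  0.0178]
top 0.035 22 [ 0.4495 -0.1778  0.0449] [ 0.4392 -0.1888  0.0409] [ 0.4579 -0.1697  0.0479]
top 0.048 47 [ 0.4481 -0.1794  0.0508] [ 0.4392 -0.1883  0.0483] [ 0.4555 -0.1717  0.054 ]
(array([ 0.4467, -0.1745,  0.0038]), np.float64(0.0242585773118382))
(array([0.6149, 0.0874, 0.0374]), np.float64(0.006041034477459215))
(array([0.5465, 0.0831, 0.0815]), np.float64(0.004085630997258636))
siderim 438 ((612.5281372070312, 84.12533569335938), (84.82373046875, 82.45987701416016), 0.31831687688827515)
[[ 0.9512  0.3087  0.    ]
 [ 0.3087 -0.9512 -0.    ]
 [ 0.      0.     -1.    ]]
```

```bash
cat >> h.py <<'E'
from scipy.spatial.transform import Rotation as Ro
YAW=np.radians(-2.5)
def tool(lean):  # tool x along dryer x, z down, leaned back by lean deg (z=(sin,0,-cos))
    l=np.radians(lean); M=np.array([[np.cos(l),0,np.sin(l)],[0,-1,0],[np.sin(l),0,-np.cos(l)]])
    return Ro.from_euler('z',YAW)*Ro.from_matrix(M)
def cmd(p,lean=0,o=None):
    o=o or r.get_obs(); R0=Ro.from_rotvec(o['orientation'])
    d=R0.inv().apply(np.array(p)-o['tcp_pos'])/.25; a=(R0.inv()*tool(lean)).as_rotvec()/(np.pi/2)
    print(p,'shift',np.round(d,3).tolist(),'turn',np.round(a,3).tolist())
E
python3 -c "
from h import *
cmd([.33,-.41,.25]);cmd([.33,-.41,.2])"
```

```text
[0.33, -0.41, 0.25] shift [0.749, -0.733, 0.001] turn [0.0, -0.0, 0.228]
[0.33, -0.41, 0.2] shift [0.749, -0.733, 0.201] turn [0.0, -0.0, 0.228]
```

Call:
servo_tool:
  commands:
    - [[0.75,-0.73,0],[0,0,0.228]]
    - [[0.75,-0.73,0],[0,0,0.228]]
    - [[0.75,-0.73,0],[0,0,0.228]]
    - [[0.75,-0.73,0],[0,0,0.228]]
    - [[0.75,-0.73,0],[0,0,0.228]]
    - [[0.75,-0.73,0],[0,0,0.228]]
    - [[0.75,-0.73,0],[0,0,0.228]]
    - [[0.75,-0.73,0],[0,0,0.228]]
  claw: 0
  squeeze: 25

```text
clock: 2.2
tcp_pos: [0.3297, -0.4119, 0.2506]
orientation: [3.14, -0.071, -0.0]
contact_force: [-0.8, 0.0, -0.1]
grip_width: 0.0857
gripper_force: 0.0
```

```bash
python3 -c "
from h import *
o=r.get_obs();print(o['tcp_pos'],o['clock']);cmd([.4475,-.178,.12])"
```

```text
[ 0.32968072 -0.41190471  0.25056083] 2.2
[0.4475, -0.178, 0.12] shift [0.428, -0.957, 0.521] turn [0.001, -0.0, -0.001]
```

Call:
servo_tool:
  commands:
    - [[0.428,-0.957,0.3],[0,0,0]]
    - [[0.428,-0.957,0.3],[0,0,0]]
    - [[0.428,-0.957,0.3],[0,0,0]]
    - [[0.428,-0.957,0.3],[0,0,0]]
    - [[0.428,-0.957,0.521],[0,0,0]]
    - [[0.428,-0.957,0.521],[0,0,0]]
    - [[0.428,-0.957,0.521],[0,0,0]]
    - [[0.428,-0.957,0.521],[0,0,0]]

```text
clock: 3.0
tcp_pos: [0.4475, -0.1775, 0.119]
orientation: [-3.141, 0.071, 0.004]
contact_force: [-0.1, -1.0, 0.7]
grip_width: 0.0853
gripper_force: 0.0
```

```bash
python3 -c "
from h import *
o=r.get_obs();print(o['tcp_pos'],o['clock']);cmd([.4475,-.178,.031])
for c in ('side','top'):
    p,d=r.grab_frame(c);cv2.imwrite('pics/%s1.png'%c,p[:,:,::-1])
a=cv2.resize(cv2.imread('pics/side1.png')[100:280,230:410],(540,540));cv2.imwrite('pics/c2.png',a)"
```

```text
[ 0.44746846 -0.17749397  0.11904922] 3.0
[0.4475, -0.178, 0.031] shift [0.001, 0.002, 0.352] turn [-0.0, 0.002, -0.001]
```

View pics/c2.png

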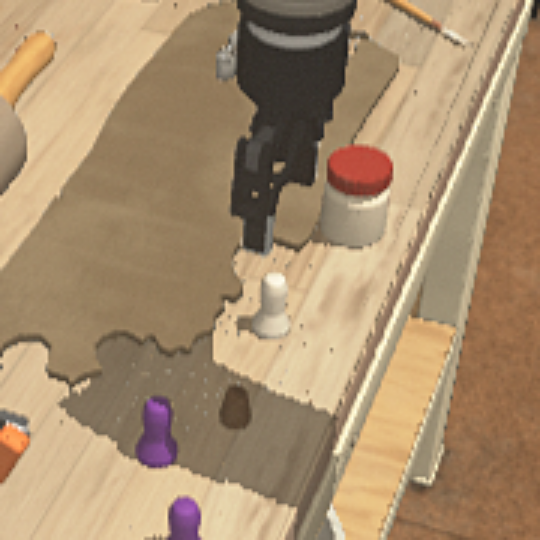

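The gripper is above the stamp (crop (272,305)), and the jar and cone are well clear. I'll descend now and close.

Call:
servo_tool:
  commands:
    - [[0,0.002,0.15],[0,0,0]]
    - [[0,0.002,0.25],[0,0,0]]
    - [[0,0.002,0.35],[0,0,0]]
    - [[0,0.002,0.35],[0,0,0]]
    - [[0,0.002,0.35],[0,0,0]]
    - [[0,0.002,0.35],[0,0,0]]

```text
clock: 3.7
tcp_pos: [0.4489, -0.178, 0.0342]
orientation: [3.14, -0.072, 0.004]
contact_force: [0.2, -0.2, 0.3]
grip_width: 0.0853
gripper_force: 0.0
```

Call:
servo_tool:
  commands:
    - [[0,0,0],[0,0,0]]
    - [[0,0,0],[0,0,0]]
    - [[0,0,0],[0,0,0]]
    - [[0,0,0],[0,0,0]]
    - [[0,0,0],[0,0,0]]
    - [[0,0,0],[0,0,0]]
    - [[0,0,0],[0,0,0]]
    - [[0,0,0],[0,0,0]]
    - [[0,0,0],[0,0,0]]
    - [[0,0,0],[0,0,0]]
  claw: 1
  squeeze: 25

```text
clock: 4.7
tcp_pos: [0.4481, -0.177, 0.033]
orientation: [3.14, -0.07, 0.001]
contact_force: [-1.0, 0.7, 6.7]
grip_width: 0.0254
gripper_force: 24.4
```

```bash
python3 -c "
from h import *
o=r.get_obs();print(o['tcp_pos'],o['clock'],o['grip_width']);cmd([.4475,-.178,.15])"
```

```text
[ 0.44807069 -0.17698999  0.03297711] 4.7 0.025429721985642233
[0.4475, -0.178, 0.15] shift [-0.002, 0.004, -0.468] turn [0.0, -0.0, -0.001]
```

Call:
servo_tool:
  commands:
    - [[0,0,-0.04],[0,0,0]]
    - [[0,0,-0.12],[0,0,0]]
    - [[0,0,-0.25],[0,0,0]]
    - [[0,0,-0.4],[0,0,0]]
    - [[0,0,-0.468],[0,0,0]]
    - [[0,0,-0.468],[0,0,0]]
    - [[0,0,-0.468],[0,0,0]]

```text
clock: 5.4
tcp_pos: [0.4477, -0.1768, 0.1497]
orientation: [3.141, -0.07, 0.001]
contact_force: [0.5, -0.6, -0.8]
grip_width: 0.0256
gripper_force: 24.5
```

```bash
python3 -c "
from h import *
o=r.get_obs();print(o['tcp_pos'],o['clock'],o['grip_width'],o['gripper_force'])
p,d=r.grab_frame('side');np.savez('pics/side2.npz',p=p,d=d)
cv2.imwrite('pics/c3.png',cv2.resize(p[100:250,250:400],(600,600),interpolation=2)[:,:,::-1])
cmd([.614,.086,.15])"
```

```text
[ 0.44767631 -0.17679762  0.14973891] 5.4 0.025632785718489957 24.527600597357377
[0.614, 0.086, 0.15] shift [0.62, -1.079, -0.004] turn [-0.0, 0.001, -0.0]
```

View pics/c3.png

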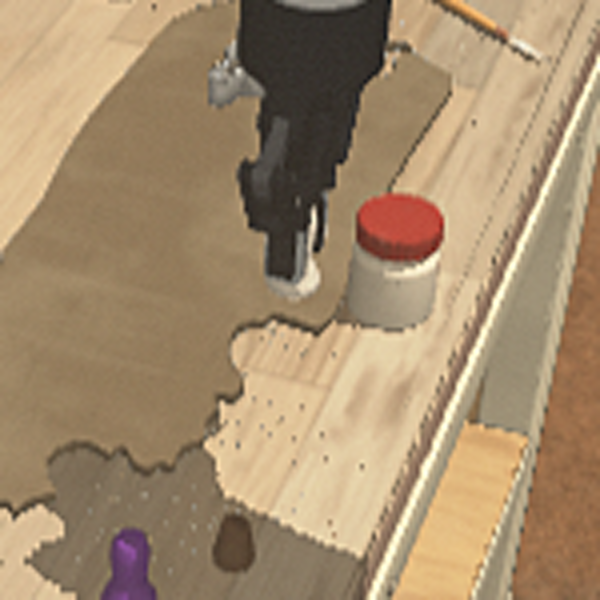

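The stamp is held upright between the fingers (crop (292,270)), with the jar and cone untouched. I'll carry it to above the tray.

Call:
servo_tool:
  commands:
    - [[0.18,-0.1,0],[0,0,0]]
    - [[0.3,-0.25,0],[0,0,0]]
    - [[0.4,-0.4,0],[0,0,0]]
    - [[0.5,-0.55,0],[0,0,0]]
    - [[0.6,-0.7,0],[0,0,0]]
    - [[0.62,-0.85,0],[0,0,0]]
    - [[0.62,-0.98,0],[0,0,0]]
    - [[0.62,-0.98,0],[0,0,0]]
    - [[0.62,-0.98,0],[0,0,0]]

```text
clock: 6.35
tcp_pos: [0.6125, 0.062, 0.1477]
orientation: [3.14, -0.066, -0.005]
contact_force: [-0.6, -0.4, -0.7]
grip_width: 0.0255
gripper_force: 24.5
```

```bash
python3 -c "
from h import *
o=r.get_obs();print(o['tcp_pos'],o['clock'],o['grip_width'],o['gripper_force'])
cmd([.614,.086,.1]);cmd([.614,.086,.066])"
```

```text
[0.61250692 0.06195963 0.14774912] 6.35 0.02550969651995361 24.53067171445582
[0.614, 0.086, 0.1] shift [0.003, -0.096, 0.191] turn [0.0, 0.002, 0.001]
[0.614, 0.086, 0.066] shift [0.003, -0.096, 0.327] turn [0.0, 0.002, 0.001]
```

Call:
servo_tool:
  commands:
    - [[0.003,-0.096,0.05],[0,0,0]]
    - [[0.003,-0.096,0.15],[0,0,0]]
    - [[0.003,-0.096,0.25],[0,0,0]]
    - [[0.003,-0.096,0.29],[0,0,0]]
    - [[0.003,-0.096,0.29],[0,0,0]]
    - [[0.003,-0.096,0.29],[0,0,0]]
    - [[0.003,-0.096,0.29],[0,0,0]]

```text
clock: 7.05
tcp_pos: [0.6163, 0.0847, 0.0783]
orientation: [-3.14, 0.071, -0.003]
contact_force: [-0.7, 1.1, 0.3]
grip_width: 0.0258
gripper_force: 24.5
```

```bash
python3 -c "
from h import *
o=r.get_obs();print(o['tcp_pos'],o['clock'],o['grip_width'],o['gripper_force'],o['contact_force'])
p,d=r.grab_frame('side')
cv2.imwrite('pics/c4.png',cv2.resize(p[160:310,140:290],(600,600),interpolation=2)[:,:,::-1])
cmd([.614,.086,.066])"
```

```text
[0.61633393 0.08469485 0.078303  ] 7.05 0.025805769224161744 24.536985444137827 [-0.74572241  1.09343443  0.32600557]
[0.614, 0.086, 0.066] shift [-0.01, -0.004, 0.049] turn [-0.0, -0.001, -0.001]
```

View pics/c4.png

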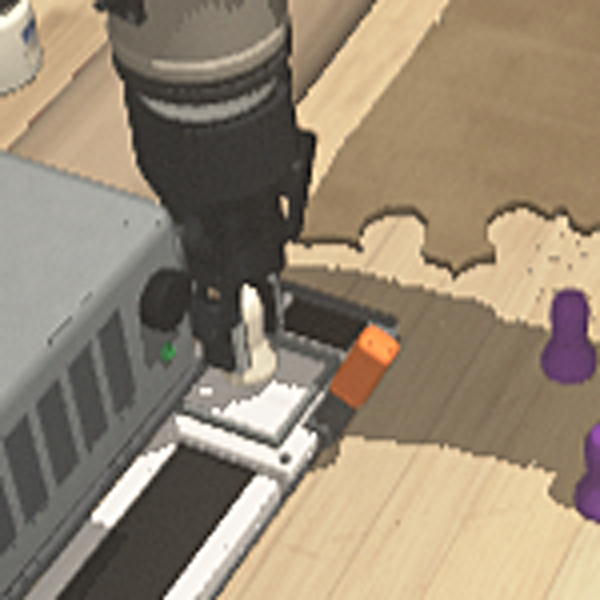

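The stamp hangs over the tray interior (crop (258,365)). It is upright and a little towards the back. I'll lower it and shift slightly forward.

Call:
servo_tool:
  commands:
    - [[-0.01,-0.004,0.02],[0,0,0]]
    - [[-0.01,-0.004,0.04],[0,0,0]]
    - [[-0.01,-0.004,0.05],[0,0,0]]
    - [[-0.01,-0.004,0.05],[0,0,0]]
    - [[-0.01,-0.004,0.05],[0,0,0]]

```text
clock: 7.6
tcp_pos: [0.6129, 0.0861, 0.0644]
orientation: [3.141, -0.07, -0.0]
contact_force: [-0.8, -0.3, 0.1]
grip_width: 0.0254
gripper_force: 24.5
```

Call:
servo_tool:
  commands:
    - [[0,0,0.006],[0,0,0]]
    - [[0,0,0.006],[0,0,0]]
    - [[0,0,0.006],[0,0,0]]

```text
clock: 7.9
tcp_pos: [0.6132, 0.0862, 0.064]
orientation: [3.141, -0.07, 0.001]
contact_force: [-2.6, -0.8, 7.3]
grip_width: 0.0254
gripper_force: 25.7
```

Call:
servo_tool:
  commands:
    - [[0,0,0],[0,0,0]]
    - [[0,0,0],[0,0,0]]
    - [[0,0,0],[0,0,0]]
    - [[0,0,0],[0,0,0]]
    - [[0,0,0],[0,0,0]]
  claw: 0.3

```text
clock: 8.4
tcp_pos: [0.6129, 0.0861, 0.0629]
orientation: [3.141, -0.07, -0.0]
contact_force: [0.2, -0.1, -0.1]
grip_width: 0.0598
gripper_force: 0.0
```

Call:
servo_tool:
  commands:
    - [[0,0,-0.08],[0,0,0]]
    - [[0,0,-0.2],[0,0,0]]
    - [[0,0,-0.35],[0,0,0]]
    - [[-0.1,0,-0.45],[0,0,0]]
    - [[-0.3,0,-0.45],[0,0,0]]
    - [[-0.5,0,-0.45],[0,0,0]]
    - [[-0.52,0,-0.45],[0,0,0]]

```text
clock: 9.1
tcp_pos: [0.4761, 0.0913, 0.1745]
orientation: [3.138, -0.066, -0.01]
contact_force: [1.9, 0.1, -1.0]
grip_width: 0.0598
gripper_force: 0.0
```

```bash
python3 -c "
from h import *
np.set_printoptions(precision=4,suppress=True)
o=r.get_obs();print(o['tcp_pos'],o['clock'],o['grip_width'])
for c in('side','top'):
    p,d=r.grab_frame(c);W=cloud(c,d);hsv=cv2.cvtColor(p,cv2.COLOR_RGB2HSV).astype(int)
    k=(W[...,2]>.06)&(W[...,2]<.095)&(abs(W[...,0]-.614)<.04)&(abs(W[...,1]-.086)<.04);q=W[k];print(c,'stamp',len(q),q.mean(0) if len(q) else 0,q.min(0),q.max(0))
    k=(hsv[...,0]<14)&(hsv[...,1]>170)&(hsv[...,2]>90)&(W[...,2]>.05)&(abs(W[...,0]-.545)<.04)&(abs(W[...,1]-.086)<.04);q=W[k];print(c,'handle',len(q),q.mean(0),q.min(0),q.max(0))
    if c=='side': cv2.imwrite('pics/c5.png',cv2.resize(p[160:310,140:290],(600,600),interpolation=2)[:,:,::-1])
g=np.array([.5485,.0876,.077]);z=tool(35).apply([0,0,1])
cmd((g-.09*z).tolist(),35)
"
```

```text
[0.4761 0.0913 0.1745] 9.1 0.05976292735434276
side stamp 129 [0.6093 0.0887 0.0776] [0.6013 0.0772 0.0602] [0.6207 0.0954 0.0891]
side handle 131 [0.5423 0.0912 0.0867] [0.5288 0.0816 0.0574] [0.5613 0.0952 0.1053]
top stamp 74 [0.6122 0.0844 0.0795] [0.6033 0.0754 0.0627] [0.624  0.0955 0.0863]
top handle 59 [0.541  0.0868 0.0966] [0.5317 0.0799 0.0689] [0.5531 0.0939 0.1033]
[0.4969272533190005, 0.08985171474847427, 0.15072368398600927] shift [0.06, 0.005, 0.1] turn [0.0, 0.389, 0.0]
```

View pics/c5.png

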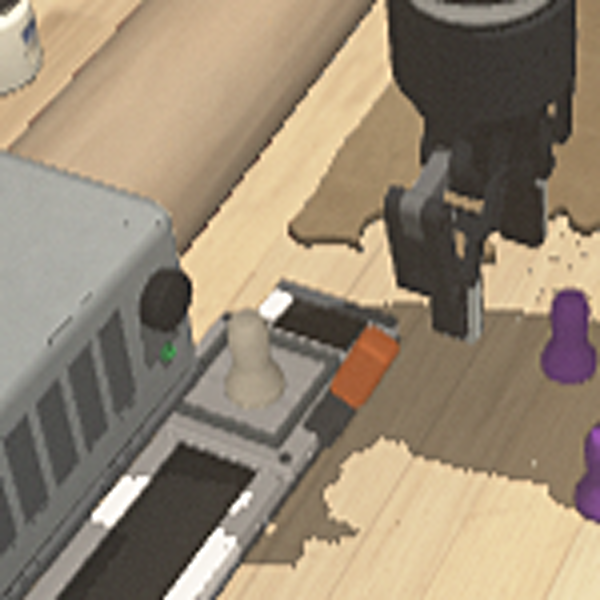

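The stamp stands upright in the middle of the tray (crop (250,360)), and the gripper is clear. Next I lean the tool 35° and approach the handle.

Call:
servo_tool:
  commands:
    - [[0.06,0.005,0.1],[0,0.095,0]]
    - [[0.06,0.005,0.1],[0,0.19,0]]
    - [[0.06,0.005,0.1],[0,0.28,0]]
    - [[0.06,0.005,0.1],[0,0.37,0]]
    - [[0.06,0.005,0.1],[0,0.389,0]]
    - [[0.06,0.005,0.1],[0,0.389,0]]
    - [[0.06,0.005,0.1],[0,0.389,0]]
    - [[0.06,0.005,0.1],[0,0.389,0]]

```text
clock: 10.0
tcp_pos: [0.5026, 0.0905, 0.1802]
orientation: [2.988, -0.064, 0.864]
contact_force: [0.9, -0.5, -0.1]
grip_width: 0.0598
gripper_force: 0.0
```

```bash
python3 -c "
from h import *
o=r.get_obs();print(o['tcp_pos'],o['clock'],o['joints'])
g=np.array([.5475,.0877,.078]);z=tool(35).apply([0,0,1])
cmd(g.tolist(),35)"
```

```text
[0.50260287 0.09049392 0.18022927] 10.0 [-1.19656638  0.15960243  0.80723574  2.42229422  0.93966644  0.18011105
 -2.9337346 ]
[0.5475, 0.0877, 0.078] shift [-0.066, -0.005, 0.442] turn [0.011, 0.03, 0.004]
```

```bash
python3 -c "
from h import *
g=np.array([.5475,.0877,.078]);z=tool(30).apply([0,0,1])
cmd((g-.05*z).tolist(),30)"
```

```text
[0.5225237944604535, 0.0887904846841334, 0.12130127018922193] shift [-0.058, -0.001, 0.242] turn [0.011, -0.025, 0.003]
```

Call:
servo_tool:
  commands:
    - [[-0.02,-0.001,0.08],[0.011,-0.025,0.003]]
    - [[-0.04,-0.001,0.16],[0.011,-0.025,0.003]]
    - [[-0.058,-0.001,0.242],[0.011,-0.025,0.003]]
    - [[-0.058,-0.001,0.242],[0.011,-0.025,0.003]]
    - [[-0.058,-0.001,0.242],[0.011,-0.025,0.003]]
    - [[-0.058,-0.001,0.242],[0.011,-0.025,0.003]]

```text
clock: 10.6
tcp_pos: [0.5261, 0.0888, 0.1375]
orientation: [3.028, -0.065, 0.763]
contact_force: [1.0, -0.6, -0.0]
grip_width: 0.0595
gripper_force: 0.0
```

```bash
python3 -c "
from h import *
o=r.get_obs();print(o['tcp_pos'],o['clock'],o['joints'])
M=Ro.from_rotvec(o['orientation']).as_matrix();print(M.round(3))
g=np.array([.5475,.0877,.078])
cmd(g.tolist(),30);cmd(g.tolist(),28)
p,d=r.grab_frame('side');cv2.imwrite('pics/side6.png',p[:,:,::-1])"
```

```text
[0.52605466 0.088802   0.13747748] 10.6 [-0.64993158  0.26487691  0.2742887   2.34387203  0.98223705  0.16978154
 -2.95816578]
[[ 0.88  -0.045  0.473]
 [-0.036 -0.999 -0.028]
 [ 0.474  0.007 -0.88 ]]
[0.5475, 0.0877, 0.078] shift [-0.037, -0.001, 0.25] turn [0.005, 0.019, 0.002]
[0.5475, 0.0877, 0.078] shift [-0.037, -0.001, 0.25] turn [0.005, -0.003, 0.001]
```

View pics/side6.png

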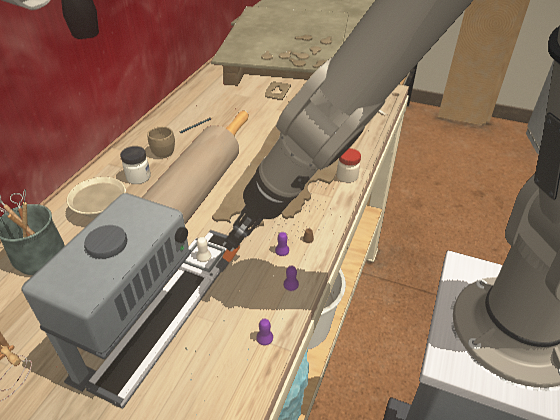

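The arm is leaning over the rail with j6 and j7 at their limits, the stamp is still standing at (203,248), and the fingers are just above the handle. I'll back off and take the equivalent grasp, half a turn about the tool axis.

Call:
servo_tool:
  commands:
    - [[0,0,-0.16],[0,-0.05,0]]
    - [[0,0,-0.16],[0,-0.09,0]]
    - [[0,0,-0.16],[0,-0.09,-0.09]]
    - [[0,0,-0.16],[0,-0.09,-0.18]]
    - [[0,0,-0.16],[0,-0.09,-0.27]]
    - [[0,0,-0.16],[0,-0.09,-0.36]]
    - [[0,0,-0.16],[0,-0.09,-0.45]]
    - [[0,0,-0.16],[0,-0.09,-0.54]]
    - [[0,0,-0.16],[0,-0.09,-0.63]]
    - [[0,0,-0.16],[0,-0.09,-0.72]]
    - [[0,0,-0.16],[0,-0.09,-0.81]]
    - [[0,0,-0.16],[0,-0.09,-0.9]]
    - [[0,0,-0.16],[0,-0.09,-0.98]]

```text
clock: 11.95
tcp_pos: [0.5061, 0.0905, 0.1729]
orientation: [2.044, 1.873, 0.302]
contact_force: [-0.3, -0.9, 0.1]
grip_width: 0.0598
gripper_force: 0.0
```

```bash
cat >> h.py <<'E'
def cmd2(p,lean,spin):
    o=r.get_obs(); R0=Ro.from_rotvec(o['orientation'])
    d=R0.inv().apply(np.array(p)-o['tcp_pos'])/.25; a=(R0.inv()*tool(lean)*Ro.from_euler('z',spin,degrees=True)).as_rotvec()/(np.pi/2)
    print(np.round(p,4),lean,spin,'shift',np.round(d,3).tolist(),'turn',np.round(a,3).tolist())
E
python3 -c "
from h import *
o=r.get_obs();print(o['tcp_pos'],o['clock'],o['joints'])
print(Ro.from_rotvec(o['orientation']).as_matrix().round(3))
cmd2(o['tcp_pos'],22,-170);cmd2(o['tcp_pos'],22,-180)"
```

```text
[0.50610602 0.09053111 0.17294037] 11.95 [-0.20031871  0.20367832 -0.29269213  2.24688947  0.74948215  0.51048001
 -1.19440688]
[[ 0.103  0.917  0.386]
 [ 0.992 -0.064 -0.112]
 [-0.078  0.394 -0.916]]
[0.5061 0.0905 0.1729] 22 -170 shift [0.0, 0.0, 0.0] turn [-0.032, 0.06, -0.904]
[0.5061 0.0905 0.1729] 22 -180 shift [0.0, 0.0, 0.0] turn [-0.038, 0.058, -1.015]
```

Call:
servo_tool:
  commands:
    - [[0,0,0],[-0.01,0.03,-0.09]]
    - [[0,0,0],[-0.02,0.06,-0.18]]
    - [[0,0,0],[-0.035,0.06,-0.27]]
    - [[0,0,0],[-0.035,0.06,-0.36]]
    - [[0,0,0],[-0.035,0.06,-0.45]]
    - [[0,0,0],[-0.035,0.06,-0.54]]
    - [[0,0,0],[-0.035,0.06,-0.63]]
    - [[0,0,0],[-0.035,0.06,-0.72]]
    - [[0,0,0],[-0.035,0.06,-0.81]]
    - [[0,0,0],[-0.035,0.06,-0.9]]
    - [[0,0,0],[-0.038,0.058,-1.0]]
    - [[0,0,0],[-0.038,0.058,-1.0]]
    - [[0,0,0],[-0.038,0.058,-1.0]]

```text
clock: 13.25
tcp_pos: [0.506, 0.0903, 0.1727]
orientation: [0.106, 2.755, -0.002]
contact_force: [0.6, -0.1, -0.2]
grip_width: 0.0597
gripper_force: 0.0
```

```bash
python3 -c "
from h import *
o=r.get_obs();print(o['tcp_pos'],o['clock'],o['joints'])
print(Ro.from_rotvec(o['orientation']).as_matrix().round(3))
g=np.array([.5475,.0877,.078])
for L in(30,35):
    z=tool(L).apply([0,0,1]);cmd2(g-.06*z,L,-180)"
```

```text
[0.50604334 0.09026851 0.17266901] 13.25 [ 0.14225097  0.22276147 -0.58934168  2.23875788  0.69878127  0.45862584
  0.48631304]
[[-0.924  0.074  0.375]
 [ 0.074  0.997 -0.015]
 [-0.375  0.013 -0.927]]
[0.5175 0.089  0.13  ] 30 -180 shift [0.021, -0.004, 0.176] turn [-0.001, -0.088, -0.021]
[0.5131 0.0892 0.1271] 35 -180 shift [0.042, -0.005, 0.179] turn [-0.002, -0.144, -0.021]
```

Joints are comfortable now. Next is a 33° lean and a standoff from the handle.

Call:
servo_tool:
  commands:
    - [[0.01,-0.004,0.06],[0,-0.06,-0.02]]
    - [[0.02,-0.005,0.12],[0,-0.12,-0.021]]
    - [[0.035,-0.005,0.178],[-0.002,-0.125,-0.021]]
    - [[0.035,-0.005,0.178],[-0.002,-0.125,-0.021]]
    - [[0.035,-0.005,0.178],[-0.002,-0.125,-0.021]]
    - [[0.035,-0.005,0.178],[-0.002,-0.125,-0.021]]
    - [[0.035,-0.005,0.178],[-0.002,-0.125,-0.021]]

```text
clock: 13.95
tcp_pos: [0.5145, 0.0888, 0.128]
orientation: [0.054, 2.561, -0.016]
contact_force: [-0.9, -0.8, 1.3]
grip_width: 0.0598
gripper_force: 0.0
```

```bash
python3 -c "
from h import *
o=r.get_obs();print(o['tcp_pos'],o['clock'],o['joints'])
print(Ro.from_rotvec(o['orientation']).as_matrix().round(3))
g=np.array([.5475,.0877,.078])
for L in(30,33,35):
    z=tool(L).apply([0,0,1]);cmd2(g,L,-180)"
```

```text
[0.51450284 0.08876075 0.12804923] 13.95 [-0.05752114  0.29686631 -0.43064597  2.38960632  1.71684206  0.38274003
 -0.5329731 ]
[[-0.836  0.042  0.548]
 [ 0.035  0.999 -0.023]
 [-0.548 -0.    -0.836]]
[0.5475 0.0877 0.078 ] 30 -180 shift [-0.001, 0.001, 0.24] turn [0.0, 0.036, 0.001]
[0.5475 0.0877 0.078 ] 33 -180 shift [-0.001, 0.001, 0.24] turn [0.0, 0.003, 0.001]
[0.5475 0.0877 0.078 ] 35 -180 shift [-0.001, 0.001, 0.24] turn [0.0, -0.02, 0.001]
```

Lean reached at 33°. Advance and close.

Call:
servo_tool:
  commands:
    - [[0,0.001,0.08],[0,0,0]]
    - [[0,0.001,0.16],[0,0,0]]
    - [[0,0.001,0.24],[0,0,0]]
    - [[0,0.001,0.24],[0,0,0]]
    - [[0,0.001,0.24],[0,0,0]]

```text
clock: 14.45
tcp_pos: [0.5474, 0.0874, 0.0781]
orientation: [0.054, 2.561, -0.016]
contact_force: [0.6, -0.2, 0.4]
grip_width: 0.0596
gripper_force: 0.0
```

Call:
servo_tool:
  commands:
    - [[0,0,0],[0,0,0]]
    - [[0,0,0],[0,0,0]]
    - [[0,0,0],[0,0,0]]
    - [[0,0,0],[0,0,0]]
    - [[0,0,0],[0,0,0]]
    - [[0,0,0],[0,0,0]]
    - [[0,0,0],[0,0,0]]
    - [[0,0,0],[0,0,0]]
  claw: 1
  squeeze: 60

```text
clock: 15.25
tcp_pos: [0.5474, 0.0875, 0.0787]
orientation: [0.052, 2.559, -0.017]
contact_force: [-3.5, -0.7, 7.2]
grip_width: 0.0153
gripper_force: 58.4
```

```bash
python3 -c "
from h import *
o=r.get_obs();print(o['tcp_pos'],o['clock'],o['joints'],o['grip_width'],o['contact_force'])
M=Ro.from_rotvec(o['orientation']);print(M.as_matrix().round(3))
u=np.array([np.sin(-YAW),np.cos(YAW),0]);print(u,M.inv().apply(u)/.25)
p,d=r.grab_frame('side');cv2.imwrite('pics/c7.png',cv2.resize(p[160:310,140:290],(600,600),interpolation=2)[:,:,::-1])
"
```

```text
[0.54735689 0.0875441  0.07866872] 15.25 [-0.00906458  0.46103176 -0.45786359  2.34281831  1.96787868  0.45682804
 -0.72486729] 0.015285864679046473 [-3.48141614 -0.6622469   7.20657885]
[[-0.835  0.041  0.549]
 [ 0.034  0.999 -0.023]
 [-0.55  -0.001 -0.835]]
[0.04361939 0.99904822 0.        ] [-1.06345720e-02  3.99998418e+00  3.67291242e-03]
```

View pics/c7.png

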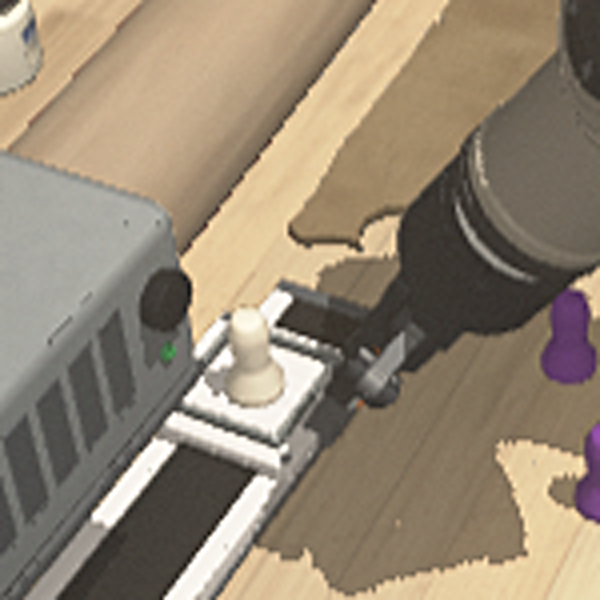

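The handle is gripped (crop (375,375)) and the stamp is standing. Moving the carrier along the rail (tool +y), with a gentle ramp.

Call:
servo_tool:
  commands:
    - [[0,0.006,0],[0,0,0]]
    - [[0,0.018,0],[0,0,0]]
    - [[0,0.036,0],[0,0,0]]
    - [[0,0.06,0],[0,0,0]]
    - [[0,0.085,0],[0,0,0]]
    - [[0,0.11,0],[0,0,0]]
    - [[0,0.135,0],[0,0,0]]
    - [[0,0.16,0],[0,0,0]]
    - [[0,0.185,0],[0,0,0]]
    - [[0,0.21,0],[0,0,0]]
    - [[0,0.235,0],[0,0,0]]
    - [[0,0.26,0],[0,0,0]]
    - [[0,0.285,0],[0,0,0]]
    - [[0,0.31,0],[0,0,0]]
    - [[0,0.335,0],[0,0,0]]
    - [[0,0.36,0],[0,0,0]]
    - [[0,0.38,0],[0,0,0]]
    - [[0,0.395,0],[0,0,0]]
    - [[0,0.405,0],[0,0,0]]
    - [[0,0.41,0],[0,0,0]]

```text
clock: 17.3
tcp_pos: [0.5516, 0.1878, 0.0787]
orientation: [0.055, 2.558, -0.021]
contact_force: [-5.9, -7.8, 10.9]
grip_width: 0.0152
gripper_force: 58.9
```

```bash
python3 -c "
from h import *
o=r.get_obs();print(o['tcp_pos'],o['clock'],o['joints'],o['grip_width'],o['contact_force'])
M=Ro.from_rotvec(o['orientation']);print(M.as_matrix().round(3))
d=o['tcp_pos']-[.54736,.08754,.07867];print(d,d@[.0436,.999,0])
"
```

```text
[0.55161353 0.18778992 0.07867   ] 17.3 [-0.20923975  0.50610088 -0.48411019  2.25419579  1.71851685  0.56473953
 -0.65034048] 0.01520711337552321 [-5.85936402 -7.80613329 10.91237112]
[[-0.834  0.044  0.55 ]
 [ 0.035  0.999 -0.027]
 [-0.55  -0.003 -0.835]]
[4.25352897e-03 1.00249924e-01 4.84522543e-09] 0.10033512828240164
```

Call:
servo_tool:
  commands:
    - [[0,0.012,0],[0,0,0]]
    - [[0,0.024,0],[0,0,0]]
    - [[0,0.036,0],[0,0,0]]
    - [[0,0.048,0],[0,0,0]]
    - [[0,0.06,0],[0,0,0]]
    - [[0,0.07,0],[0,0,0]]

```text
clock: 17.9
tcp_pos: [0.5523, 0.205, 0.0787]
orientation: [0.055, 2.558, -0.021]
contact_force: [-6.7, -8.0, 12.1]
grip_width: 0.0155
gripper_force: 59.0
```

Call:
servo_tool:
  commands:
    - [[0,0.006,0],[0,0,0]]
    - [[0,0.012,0],[0,0,0]]
    - [[0,0.018,0],[0,0,0]]

```text
clock: 18.2
tcp_pos: [0.5525, 0.2096, 0.0787]
orientation: [0.055, 2.558, -0.021]
contact_force: [-5.7, -7.3, 10.7]
grip_width: 0.0151
gripper_force: 59.0
```

Call:
servo_tool:
  commands:
    - [[0,0.006,0],[0,0,0]]
    - [[0,0.012,0],[0,0,0]]
    - [[0,0.016,0],[0,0,0]]

```text
clock: 18.5
tcp_pos: [0.5527, 0.2137, 0.0787]
orientation: [0.055, 2.558, -0.021]
contact_force: [-7.0, -7.2, 11.1]
grip_width: 0.0151
gripper_force: 58.9
```

Call:
servo_tool:
  commands:
    - [[0,0.005,0],[0,0,0]]
    - [[0,0.01,0],[0,0,0]]
    - [[0,0.014,0],[0,0,0]]

```text
clock: 18.8
tcp_pos: [0.5528, 0.2172, 0.0787]
orientation: [0.055, 2.558, -0.021]
contact_force: [-5.6, -6.8, 11.7]
grip_width: 0.0154
gripper_force: 58.9
```

Call:
servo_tool:
  commands:
    - [[0,0.005,0],[0,0,0]]
    - [[0,0.01,0],[0,0,0]]
    - [[0,0.014,0],[0,0,0]]

```text
clock: 19.1
tcp_pos: [0.553, 0.2207, 0.0786]
orientation: [0.055, 2.558, -0.021]
contact_force: [-6.1, -6.6, 11.5]
grip_width: 0.0152
gripper_force: 58.9
```

Call:
servo_tool:
  commands:
    - [[0,0.005,0],[0,0,0]]
    - [[0,0.01,0],[0,0,0]]
    - [[0,0.014,0],[0,0,0]]

```text
clock: 19.4
tcp_pos: [0.5532, 0.2242, 0.0787]
orientation: [0.055, 2.558, -0.021]
contact_force: [-6.2, -7.2, 10.5]
grip_width: 0.0153
gripper_force: 58.9
```

Call:
servo_tool:
  commands:
    - [[0,0.005,0],[0,0,0]]
    - [[0,0.01,0],[0,0,0]]
    - [[0,0.014,0],[0,0,0]]

```text
clock: 19.7
tcp_pos: [0.5533, 0.2277, 0.0786]
orientation: [0.055, 2.558, -0.021]
contact_force: [-6.0, -7.6, 10.8]
grip_width: 0.0157
gripper_force: 58.9
```

Call:
servo_tool:
  commands:
    - [[0,0.005,0],[0,0,0]]
    - [[0,0.01,0],[0,0,0]]
    - [[0,0.014,0],[0,0,0]]

```text
clock: 20.0
tcp_pos: [0.5534, 0.2312, 0.0787]
orientation: [0.055, 2.558, -0.021]
contact_force: [-6.4, -7.2, 10.4]
grip_width: 0.0151
gripper_force: 58.9
```

Call:
servo_tool:
  commands:
    - [[0,0.005,0],[0,0,0]]
    - [[0,0.01,0],[0,0,0]]
    - [[0,0.014,0],[0,0,0]]

```text
clock: 20.3
tcp_pos: [0.5536, 0.2346, 0.0787]
orientation: [0.055, 2.558, -0.021]
contact_force: [-5.8, -6.5, 10.9]
grip_width: 0.0156
gripper_force: 58.9
```

Call:
servo_tool:
  commands:
    - [[0,0.005,0],[0,0,0]]
    - [[0,0.01,0],[0,0,0]]
    - [[0,0.014,0],[0,0,0]]

```text
clock: 20.6
tcp_pos: [0.5537, 0.2382, 0.0786]
orientation: [0.055, 2.558, -0.021]
contact_force: [-6.1, -6.8, 11.0]
grip_width: 0.0154
gripper_force: 58.9
```

Call:
servo_tool:
  commands:
    - [[0,0.005,0],[0,0,0]]
    - [[0,0.01,0],[0,0,0]]
    - [[0,0.014,0],[0,0,0]]

```text
clock: 20.9
tcp_pos: [0.5539, 0.2417, 0.0787]
orientation: [0.055, 2.558, -0.021]
contact_force: [-5.9, -7.5, 10.5]
grip_width: 0.0153
gripper_force: 58.9
```

Call:
servo_tool:
  commands:
    - [[0,0.005,0],[0,0,0]]
    - [[0,0.01,0],[0,0,0]]
    - [[0,0.014,0],[0,0,0]]

```text
clock: 21.2
tcp_pos: [0.554, 0.2452, 0.0787]
orientation: [0.055, 2.558, -0.021]
contact_force: [-6.6, -7.3, 11.2]
grip_width: 0.0159
gripper_force: 58.8
```

Call:
servo_tool:
  commands:
    - [[0,0.005,0],[0,0,0]]
    - [[0,0.01,0],[0,0,0]]
    - [[0,0.014,0],[0,0,0]]

```text
clock: 21.5
tcp_pos: [0.5542, 0.2487, 0.0787]
orientation: [0.055, 2.558, -0.021]
contact_force: [-6.9, -5.6, 10.9]
grip_width: 0.0156
gripper_force: 58.8
```

Call:
servo_tool:
  commands:
    - [[0,0.005,0],[0,0,0]]
    - [[0,0.01,0],[0,0,0]]
    - [[0,0.014,0],[0,0,0]]

```text
clock: 21.8
tcp_pos: [0.5543, 0.2522, 0.0786]
orientation: [0.055, 2.558, -0.021]
contact_force: [-5.4, -7.0, 10.3]
grip_width: 0.0153
gripper_force: 58.8
```

Call:
servo_tool:
  commands:
    - [[0,0.005,0],[0,0,0]]
    - [[0,0.01,0],[0,0,0]]
    - [[0,0.014,0],[0,0,0]]

```text
clock: 22.1
tcp_pos: [0.5545, 0.2557, 0.0787]
orientation: [0.055, 2.558, -0.021]
contact_force: [-6.0, -6.6, 10.4]
grip_width: 0.0153
gripper_force: 58.8
```

Call:
servo_tool:
  commands:
    - [[0,0.005,0],[0,0,0]]
    - [[0,0.01,0],[0,0,0]]
    - [[0,0.014,0],[0,0,0]]

```text
clock: 22.4
tcp_pos: [0.5547, 0.2604, 0.0787]
orientation: [0.054, 2.559, -0.018]
contact_force: [-2.4, -1.7, 5.7]
grip_width: 0.0155
gripper_force: 58.2
```

Call:
servo_tool:
  commands:
    - [[0,0.005,0],[0,0,0]]
    - [[0,0.01,0],[0,0,0]]
    - [[0,0.014,0],[0,0,0]]

```text
clock: 22.7
tcp_pos: [0.5549, 0.2652, 0.0787]
orientation: [0.052, 2.559, -0.016]
contact_force: [-2.3, -1.8, 7.1]
grip_width: 0.0152
gripper_force: 59.6
```

Call:
servo_tool:
  commands:
    - [[0,0.003,0],[0,0,0]]
    - [[0,0.006,0],[0,0,0]]
    - [[0,0.006,0],[0,0,0]]

```text
clock: 23.0
tcp_pos: [0.5549, 0.2663, 0.0787]
orientation: [0.053, 2.559, -0.017]
contact_force: [-2.8, -2.8, 8.2]
grip_width: 0.0155
gripper_force: 59.8
```

Call:
servo_tool:
  commands:
    - [[0,0.003,0],[0,0,0]]
    - [[0,0.006,0],[0,0,0]]
    - [[0,0.006,0],[0,0,0]]

```text
clock: 23.3
tcp_pos: [0.555, 0.2667, 0.0787]
orientation: [0.054, 2.558, -0.019]
contact_force: [-5.1, -6.2, 11.6]
grip_width: 0.0156
gripper_force: 60.2
```

Call:
servo_tool:
  commands:
    - [[0,0.004,0],[0,0,0]]
    - [[0,0.008,0],[0,0,0]]
    - [[0,0.008,0],[0,0,0]]

```text
clock: 23.6
tcp_pos: [0.555, 0.267, 0.0786]
orientation: [0.056, 2.558, -0.023]
contact_force: [-8.0, -9.8, 15.3]
grip_width: 0.0152
gripper_force: 60.8
```

Call:
servo_tool:
  commands:
    - [[0,0.004,0],[0,0,0]]
    - [[0,0.008,0],[0,0,0]]
    - [[0,0.008,0],[0,0,0]]

```text
clock: 23.9
tcp_pos: [0.555, 0.2675, 0.0786]
orientation: [0.057, 2.558, -0.026]
contact_force: [-10.3, -12.6, 20.3]
grip_width: 0.0153
gripper_force: 61.4
```

Call:
servo_tool:
  commands:
    - [[0,-0.008,0],[0,0,0]]
    - [[0,-0.016,0],[0,0,0]]
    - [[0,-0.024,0],[0,0,0]]
    - [[0,-0.032,0],[0,0,0]]
    - [[0,-0.032,0],[0,0,0]]

```text
clock: 24.4
tcp_pos: [0.5549, 0.2647, 0.0787]
orientation: [0.051, 2.559, -0.015]
contact_force: [-1.8, -0.3, 7.8]
grip_width: 0.0151
gripper_force: 59.6
```

Call:
servo_tool:
  commands:
    - [[0,-0.006,0],[0,0,0]]
    - [[0,-0.012,0],[0,0,0]]
    - [[0,-0.016,0],[0,0,0]]
    - [[0,-0.016,0],[0,0,0]]

```text
clock: 24.8
tcp_pos: [0.5548, 0.2634, 0.0787]
orientation: [0.049, 2.56, -0.009]
contact_force: [2.0, 8.6, 2.5]
grip_width: 0.0155
gripper_force: 58.9
```

Call:
servo_tool:
  commands:
    - [[0,-0.006,0],[0,0,0]]
    - [[0,-0.012,0],[0,0,0]]
    - [[0,-0.012,0],[0,0,0]]

```text
clock: 25.1
tcp_pos: [0.5548, 0.2629, 0.0788]
orientation: [0.046, 2.56, -0.004]
contact_force: [6.8, 14.2, -4.0]
grip_width: 0.0153
gripper_force: 59.3
```

Held in both directions: 12.6 N forward and 14 N back, with almost no travel. I'll return to neutral, release and back off.

Call:
servo_tool:
  commands:
    - [[0,0.014,0],[0,0,0]]
    - [[0,0.028,0],[0,0,0]]
    - [[0,0.028,0],[0,0,0]]
    - [[0,0.028,0],[0,0,0]]

```text
clock: 25.5
tcp_pos: [0.5549, 0.2652, 0.0787]
orientation: [0.051, 2.559, -0.014]
contact_force: [-1.4, 1.8, 7.4]
grip_width: 0.0151
gripper_force: 61.3
```

Call:
servo_tool:
  commands:
    - [[0,0,0],[0,0,0]]
    - [[0,0,0],[0,0,0]]
    - [[0,0,0],[0,0,0]]
    - [[0,0,0],[0,0,0]]
    - [[0,0,0],[0,0,0]]
    - [[0,0,0],[0,0,0]]
  claw: 0.3

```text
clock: 26.1
tcp_pos: [0.5545, 0.2639, 0.0776]
orientation: [0.052, 2.561, -0.016]
contact_force: [0.9, 0.4, 0.1]
grip_width: 0.0599
gripper_force: 0.0
```

Call:
servo_tool:
  commands:
    - [[0,0,-0.05],[0,0,0]]
    - [[0,0,-0.12],[0,0,0]]
    - [[0,0,-0.22],[0,0,0]]
    - [[0,0,-0.32],[0,0,0]]
    - [[0,0,-0.4],[0,0,0]]
    - [[0,0,-0.4],[0,0,0]]
    - [[0,0,-0.4],[0,0,0]]

```text
clock: 26.8
tcp_pos: [0.5001, 0.2662, 0.1616]
orientation: [0.052, 2.56, -0.016]
contact_force: [0.2, -0.7, -0.2]
grip_width: 0.0596
gripper_force: 0.0
```

```bash
python3 -c "
from h import *
np.set_printoptions(precision=4,suppress=True)
o=r.get_obs();print(o['tcp_pos'],o['clock'],o['grip_width'],o['contact_force'])
p,d=r.grab_frame('side');W=cloud('side',d);hsv=cv2.cvtColor(p,cv2.COLOR_RGB2HSV).astype(int)
k=(hsv[...,0]<14)&(hsv[...,1]>170)&(hsv[...,2]>80)&(W[...,2]>.05)&(abs(W[...,0]-.55)<.04)&(abs(W[...,1]-.265)<.05);q=W[k];print('handle',len(q),q.mean(0),q.min(0),q.max(0))
cv2.imwrite('pics/side8.png',p[:,:,::-1])"
```

```text
[0.5001 0.2662 0.1616] 26.8 0.059572411610453894 [ 0.2273 -0.6994 -0.2325]
handle 78 [0.5514 0.2689 0.0856] [0.5372 0.2577 0.0537] [0.5677 0.2714 0.1041]
```

View pics/side8.png

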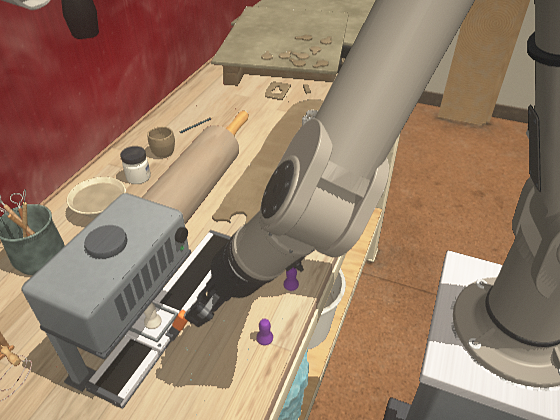

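The carrier stands under the hood with its handle at (180,320), and the stamp is in the tray at (152,320). The gripper is clear. I'll check the stamp's height, and the cone and jar from above, without moving.

```bash
python3 -c "
from h import *
np.set_printoptions(precision=4,suppress=True)
p,d=r.grab_frame('side');W=cloud('side',d)
k=(W[...,2]>.042)&(W[...,2]<.095)&(W[...,0]>.59)&(W[...,0]<.65)&(W[...,1]>.23)&(W[...,1]<.30);q=W[k];print('stamp',len(q),q.mean(0),q.min(0),q.max(0))
p2,d2=r.grab_frame('top');W=cloud('top',d2)
for n,x,y,a in(('cone',.44,-.073,.02),('jar',.43,-.335,.035)):
    k=(W[...,2]>.015)&(W[...,2]<.09)&(abs(W[...,0]-x)<a)&(abs(W[...,1]-y)<a);q=W[k];print(n,len(q),q.mean(0) if len(q) else 0,q[:,2].max() if len(q) else 0)
z=np.load('pics/top0.npz');W=cloud('top',z['d'])
for n,x,y,a in(('cone',.44,-.073,.02),('jar',.43,-.335,.035)):
    k=(W[...,2]>.015)&(W[...,2]<.09)&(abs(W[...,0]-x)<a)&(abs(W[...,1]-y)<a);q=W[k];print(n,len(q),q.mean(0))
cv2.imwrite('pics/c9.png',np.hstack([cv2.resize(p[280:360,110:210],(400,320),interpolation=2),cv2.resize(p2[140:300,60:260],(400,320))])[:,:,::-1])"
```

```text
stamp 271 [0.6145 0.266  0.0614] [0.5919 0.23   0.0421] [0.6333 0.2954 0.0881]
cone 52 [ 0.4409 -0.0728  0.0252] 0.03058162251307639
jar 556 [ 0.4244 -0.3228  0.0649] 0.07592865291983075
cone 53 [ 0.4407 -0.0727  0.025 ]
jar 555 [ 0.4243 -0.3228  0.0649]
```

View pics/c9.png

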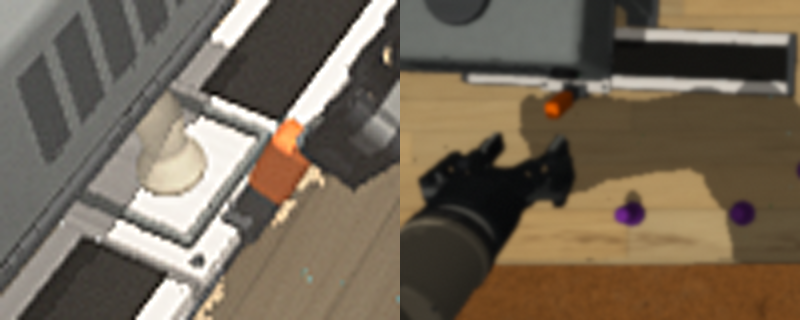

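The stamp is standing in the tray, the cone and jar haven't moved, and the gripper is clear of the handle.

```bash
python3 -c "
from bench import r
print(r.hand_in())"
```

```text
the job is handed in; nothing more can be done
None
```

I handed the job in at about 27 s: the stamp stands upright in the tray, the carrier sits in its catch (it held against about 13 N forward and 14 N back), and the cone and jar have not moved.

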